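Fish the tea basket out of the tumbler with the draining hook and hang it up to drip

TASK

The tea has steeped. Take the draining hook from the bar of the drip stand, dip its lower end into the brass tumbler, catch the wire bail of the tea basket and lift the basket out on the hook, then hang the hook back on the bar with the basket hanging freely from it, at rest over the drip plate. The gripper must never touch the basket itself, and the tumbler stays upright where it stands; leave the other things alone.

Things in the scene. Friction and masses are not known exactly. Their poses are not given: they have to be found in the camera images.
- stand: drip stand, fixed: marble foot 110 x 176 mm, 14 mm thick, on it a round drip plate (100 mm wide, 7 mm thick); two brass posts at y = +-77 mm carry a straight round brass bar, 8 mm thick, along y, its centre line at x = 0, z = 175 mm. Origin: centre of the foot's underside; its x axis points roughly away from the robot
- hook: draining hook, loose, 50 g, 140 mm tall, of 4.4 mm steel wire with a cork grip on top and a brass weight (12 mm wide, z = 33 to 49 mm) on its axis. At the start it hangs nearly upright on the stand's bar, its x axis along the stand's x. Origin: lowest point, on its long axis, z up. The crook under the grip and the J-hook at the foot both open towards its +x
- hook_grip (a point): centre of the hook's cork grip, on its axis, 117 mm above its lowest point; the grip measures 18 mm along the hook's x, 24 mm along y, 46 mm in height
- hook_crook (a point): point on the hook's axis 80 mm above its lowest point, in the C-shaped crook: where the bar's centre line is while hung. The arch's underside is 4 mm higher; the back of the crook (wire centre) is at x = -10 mm, 5 to 15 mm lower; the lip at x = +8.5 mm ends 5 mm lower. Off the bar: raise 15 to 20 mm, then move towards its -x; on again: the reverse
- hook_throat (a point): point on the hook's axis 6 mm above its lowest point, in the J-hook: where a caught wire rests. Gap 5.6 mm wide between the shank (wire centre x = -5 mm, up to 26 mm above the lowest point) and the tip (x = +5 mm, top 14 mm above the lowest point). A load here hangs straight under the bar
- tumbler: brass tumbler, loose, about 0.4 kg, 73 mm wide, 82 mm high, open at the top, floor 4 mm thick, inside about 54 mm wide at the floor and 62 mm from half height up. Origin at the centre of its underside.
- basket: closed steel tea basket, loose, 0.12 to 0.19 kg, 39 mm wide, standing in the tumbler. Origin: centre of its underside, z up; top of the lid at z = 31 mm. It carries a swinging wire bail (see basket_pivot)
- basket_pivot (a point): on the basket's axis 27 mm above its origin; the bail, a pointed arch of 3.6 mm wire, 41 mm wide, turns here about the basket's y. Limp: it lies 24 degrees to one side, its top (wire centre) 13 mm off the axis to the basket's +x or -x and 30 mm above this point (33 when upright). Which side is not measured: look or feel with the hook
- basket_hang (a point): point fixed to the basket, on its axis 60 mm above the origin: where the top of the bail wire is when the bail stands upright; axes as the basket's
- china_cup: small white china cup, 64 mm wide, 52 mm high, loose bystander; origin at the centre of its underside
- sugar_bowl: small white bowl, 68 mm wide, 34 mm high, loose bystander; origin at the centre of its underside
- tea_tin: brass tin with dark lid, 74 mm wide, 95 mm high, loose bystander; origin at the centre of its underside
- lemon: lemon, 76 x 56 x 55 mm, loose bystander; origin under its centre at the start
Not all that is in view belongs to the job. What is shaped like the tumbler but pink is not meant.

How it is judged:
On the way, in this order (a step that is already met when the one before it is completed fails the run):
1. the held hook's lower end is dipped into the tumbler, at least 20 mm below its rim, the basket still standing inside (z of hook_throat in the frame of tumbler below 0.062 m and horizontal distance between hook_throat and tumbler below 0.032 m and contact force between the fingers and hook above 1 N and z of basket in the frame of tumbler below 0.012 m), for 0.1 s.
2. the basket hangs by its bail in the held hook, clear above the tumbler's rim (z of basket in the frame of tumbler above 0.084 m and distance between hook_throat and basket_hang below 0.012 m and contact force between hook and basket above 0.5 N and contact force between the fingers and hook above 1 N), for 0.2 s.
At the end, for the whole second after the job is handed in: the hook hangs by its crook on the bar (within 9 mm of seated, within 50 mm of the bar's middle), the basket hangs by its bail in the J-hook (within 12 mm), clear of the stand; both slower than 5 cm/s; the tumbler upright (6 degrees) within 40 mm of where it stood (x of hook_crook in the frame of stand between -0.009 and 0.009 m and y of hook_crook in the frame of stand between -0.05 and 0.05 m and z of hook_crook in the frame of stand between 0.167 and 0.183 m and contact force between hook and stand above 0.5 N and contact force between hook and basket above 0.5 N and distance between hook_throat and basket_hang below 0.012 m and contact force between basket and stand below 0.1 N and linear speed of each of basket, hook below 0.05 m/s and angle between tumbler's own z axis and vertical below 0.1 rad and distance of tumbler from where it was at the start of the episode below 0.04 m); the robot touches nothing.
It fails at once if the gripper touches the basket (contact force between the fingers and basket above 0.5 N).
It fails at once if the tumbler is tipped more than 20 degrees (angle between tumbler's own z axis and vertical above 0.35 rad).
It fails at once if the tumbler is dragged or carried more than 40 mm away (distance of tumbler from where it was at the start of the episode above 0.04 m).
It fails at once if a bystander (china cup, sugar bowl, tea tin, lemon) is moved more than 30 mm (distance of any of china_cup, sugar_bowl, tea_tin, lemon from where it was at the start of the episode above 0.03 m).
It also fails if it takes over 72 s, if anything falls off the work surface, if the arm or the gripper's body presses on something with over 40 N, if the wrist force passes 120 N, or if a joint passes its speed limit or range.

ROBOT

A 6-joint arm with a two-finger parallel gripper is mounted at the origin on a cart in front of the work surface, level with it; the furniture and walls round the work are solid. World frame = base frame: x ahead of the robot, y to its left, z up, the work surface at z = 0. Lengths are in m, angles in rad, forces in N, time in s.
With the tool pointing down it reaches from about 0.425 to 0.925 m from the base axis. Payload 12.5 kg.
Tool frame: the origin (TCP) lies at the very end of the fingers, on their centre line; the grasp point (between the pads) lies 19 mm behind it (grip_depth is the distance from the TCP to the grasp point, in m); z points along the fingers, y is the line along which they close (so a half turn about z gives the same grasp; the last joint's range is limited). The gripper opens to 85 mm and grips with 20 to 120 N. Pads are 22 mm wide; open, the fingers measure 114 mm over their backs; the gripper's body (76 mm by 85 mm) begins 54 mm behind the grasp point. The pads swing forward as they close: fully open they stand 13 mm farther back than shut.
Start: joints at [-1.231, 0.491, 1.559, -0, 1.092, -0.106], TCP at [0.27, -0.564, 0.231] pointing down, gripper open.
Joint ranges: [-3.1, 3.1], [-0.84, 2.19], [0.05, 2.79], [-1.13, 4.28], [0.06, 2.93], [-2.69, 2.69]. Speed limits (rad/s): [2.22, 2.22, 2.79, 3.14, 3.14, 3.14].

INTERFACE

Orientations are given as a 3x3 rotation matrix whose columns are the frame's x, y, z axes.
In Python, from workcell import sense, get_image, camera_model, job_done, grip_depth gives the robot as it stands.
- The arm moves only by the tool move_arm, never from a script. Its argument "moves" is a list of rows, each a list of 7 numbers: the shift along the tool's x, y, z in m, then the turn, a rotation vector about the tool's x, y, z in degrees, then the gripper command: -1 is shut, 1 is fully open, values between are in proportion. In form: [[dx, dy, dz, ax, ay, az, claw], ...]. A call has 1 to 10 rows; each row shifts and turns the commanded pose from where the row before left it, along the tool's axes as they then stand; what a row does not reach is not made up. A row lasts 1/10 s, in which the tool goes at most 50 mm and 8.59 degrees, less where a joint would pass 70% of its speed; a pose out of reach is approached as far as the arm can. A call with a gripper value outside its range is refused whole. The fingers move at their own pace and stop on an object; "grip_force" is the grip in N (left out, the last holds). Time passes only in rows, so rows that do not move let the fingers close. It gives the time, the measured TCP pose, the force, the opening and the grip force at its end, in the units of the state.
- sense(): the state, without advancing time (a new reading comes with each control period).
- get_image(name): name is "scene" or "top"; returns (picture, depth): 400x640x3 uint8, red, green, blue; 400x640 float32, m along the optical axis (not along the pixel's ray), 0 where there is no reading.
- camera_model(name): a dict with "mtx" (3x3 intrinsics, pixels), "R" (3x3) and "t" (3): a world point X has camera coordinates R X + t. Camera axes: x right, y down, z forward; pixel columns grow to the right and rows downward; lengths in m; the calibration is good to about 2 mm. A picture is of the moment at which its call begins. camera_model takes no time and is no camera call.
- job_done(): hands the job in; it is judged then, once.
The state is a dict: "time": time; "joint_positions": joint angles; "dq": joint speeds; "effort": joint torques, N m; "tool_pos": TCP position; "tcp_rot": TCP orientation; "wrist_force": force on the tool from outside, world axes, zero at the start; "ft_torque": the same for the moment, N m; "width": finger opening in m; "grip_force": force on a finger pad.
Only numpy, scipy, OpenCV 4.12 (cv2) and the standard library are available. Lean on these libraries where they do the work, as an engineer would, in place of code of your own. Each camera call takes 0.05 s, during which the arm holds its last target. There are 200 camera calls.

## Working session

There is one attempt and no reset: what is moved stays moved. The work goes in short steps, Python scripts to look and compute and a tool call to move; the robot and the scene stay as the last step left them, time stands still between calls to the robot, and variables do not carry over. Pictures are saved under pics/ and viewed, at most 10 in all, crops included, and the job is handed in when it is done.

Besides the shell and the picture viewer there is one more tool, called after "Emit:" by a JSON object that holds its "fn" and its "kwargs", one argument or row to a line. move_arm: Moves the arm, as the interface text tells. Its arguments: {"type":"object","properties":{"moves":{"type":"array"},"grip_force":{"type":"number"}},"required":["moves"]}

```bash
mkdir -p pics
cat > h.py <<'E'
import numpy as np, cv2
from workcell import sense, get_image, camera_model, job_done, grip_depth
def grab(name):
    im,d=get_image(name); np.savez('last_%s.npz'%name,im=im,d=d); return im,d
def cloud(name,d):
    c=camera_model(name); K,R,t=[np.array(c[k]) for k in('mtx','R','t')]
    v,u=np.mgrid[0:d.shape[0],0:d.shape[1]]
    P=np.stack([(u-K[0,2])/K[0,0]*d,(v-K[1,2])/K[1,1]*d,d],-1)
    return (P-t)@R
def proj(name,X):
    c=camera_model(name); K,R,t=[np.array(c[k]) for k in('mtx','R','t')]
    p=(np.atleast_2d(X)@R.T+t)@K.T; return p[:,:2]/p[:,2:]
E
python3 - <<'E'
from h import *
for n in('scene','top'):
    im,d=grab(n); cv2.imwrite(f'pics/{n}0.png',im[:,:,::-1])
    c=camera_model(n); print(n,np.round(c['mtx'],1).tolist(),(-np.array(c['R']).T@c['t']).round(3),np.round(c['R'],2).tolist())
print(sense()['tcp_rot'],grip_depth)
E
```

```text
scene [[485.9, 0.0, 321.3], [0.0, 485.9, 203.2], [0.0, 0.0, 1.0]] [-0.412 -0.475  0.769] [[0.46, -0.89, 0.02], [-0.45, -0.26, -0.86], [0.77, 0.38, -0.52]]
top [[485.1, 0.0, 320.4], [0.0, 485.1, 197.4], [0.0, 0.0, 1.0]] [ 0.326 -0.01   1.249] [[-0.02, -1.0, -0.0], [-0.99, 0.02, -0.17], [0.17, -0.0, -0.99]]
[[ 9.02239911e-01  4.31234285e-01 -3.67084076e-04]
 [ 4.31234436e-01 -9.02239441e-01  9.22981563e-04]
 [ 6.68235627e-05 -9.91050097e-04 -9.99999507e-01]] 0.0187
```

View pics/scene0.png

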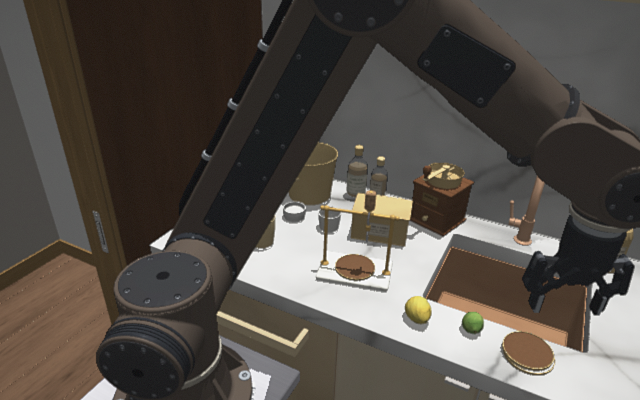

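View pics/top0.png

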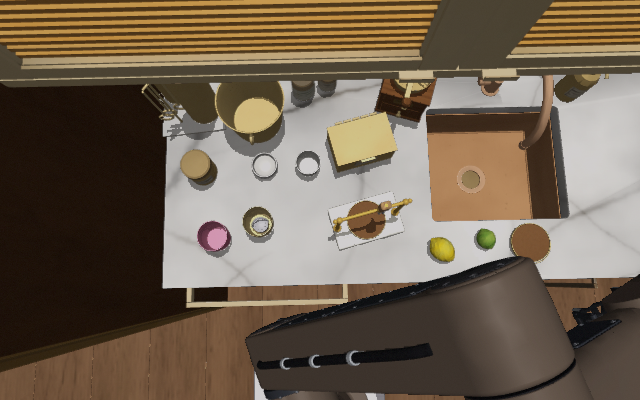

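The scene view shows the stand with the hook (cork at (370,200)); the tumbler is hidden by the arm. The top view shows the brass tumbler with the basket at (258,222), the pink decoy at (213,237), and the stand at (366,220) with its bar running from (336,222) to (409,203).

Run:
```python
from h import *
z=np.load('last_top.npz'); im,d=z['im'],z['d']; P=cloud('top',d)
def reg(name,x0,x1,y0,y1,zlo,zhi):
    m=(P[...,0]>x0)&(P[...,0]<x1)&(P[...,1]>y0)&(P[...,1]<y1)&(P[...,2]>zlo)&(P[...,2]<zhi)&(d>0)
    q=P[m]; 
    c,s,a=cv2.minAreaRect(q[:,:2].astype(np.float32)); print(name,len(q),'rect',np.round(c,4),np.round(s,4),round(a,1),'mean',q.mean(0).round(4),'circ',cv2.minEnclosingCircle(q[:,:2].astype(np.float32)))
    return q
for uv in((258,222),(366,220),(336,222),(409,203),(386,207)): print(uv,P[uv[1],uv[0]].round(3))
tx=P[222,258]; sx=P[220,366]
reg('rim',tx[0]-.07,tx[0]+.07,tx[1]-.06,tx[1]+.06,.076,.09)
reg('inner',tx[0]-.03,tx[0]+.03,tx[1]-.03,tx[1]+.03,.0,.07)
reg('foot',sx[0]-.12,sx[0]+.12,sx[1]-.12,sx[1]+.12,.008,.018)
q=reg('bar',sx[0]-.12,sx[0]+.12,sx[1]-.12,sx[1]+.12,.166,.183)
vx,vy,_,_=cv2.fitLine(q[:,:2].astype(np.float32),cv2.DIST_HUBER,0,.01,.01).ravel(); print('bar dir',np.degrees(np.arctan2(vy,vx)))
reg('cork',sx[0]-.12,sx[0]+.12,sx[1]-.12,sx[1]+.12,.2,.26)
a=cv2.resize(im[195:250,228:290],None,fx=9,fy=9,interpolation=cv2.INTER_CUBIC)
b=cv2.resize(im[170:260,320:420],None,fx=5,fy=5,interpolation=cv2.INTER_CUBIC)
b=cv2.resize(b,(250,225));
out=np.zeros((495,808,3),np.uint8); out[:,:558]=a; out[:225,558:]=b
cv2.imwrite('pics/tum.png',out[:,:800,::-1])
```

```text
(258, 222) [0.472 0.144 0.037]
(366, 220) [ 0.472 -0.129  0.022]
(336, 222) [ 0.45  -0.047  0.18 ]
(409, 203) [ 0.516 -0.245  0.   ]
(386, 207) [ 0.473 -0.152  0.233]
rim 87 rect [0.4687 0.1407] [0.0731 0.0715] 70.6 mean [0.4691 0.1424 0.0808] circ ((0.46917980909347534, 0.1406467705965042), 0.03702260181307793)
inner 574 rect [0.4716 0.1438] [0.0597 0.0597] 89.7 mean [0.4731 0.1453 0.0262] circ ((0.4706585705280304, 0.1417403370141983), 0.039111003279685974)
foot 1541 rect [ 0.486  -0.1362] [0.2085 0.1912] 81.8 mean [ 0.4693 -0.1276  0.0141] circ ((0.474803626537323, -0.1525186151266098), 0.12268105149269104)
bar 258 rect [ 0.4713 -0.1291] [0.0171 0.1813] 14.1 mean [ 0.4716 -0.1223  0.1785] circ ((0.4742530584335327, -0.12839391827583313), 0.09078095853328705)
bar dir -75.753525
cork 111 rect [ 0.4776 -0.1518] [0.0179 0.0239] 14.1 mean [ 0.476  -0.1501  0.2312] circ ((0.47775939106941223, -0.15112422406673431), 0.012604127638041973)
```

View pics/tum.png

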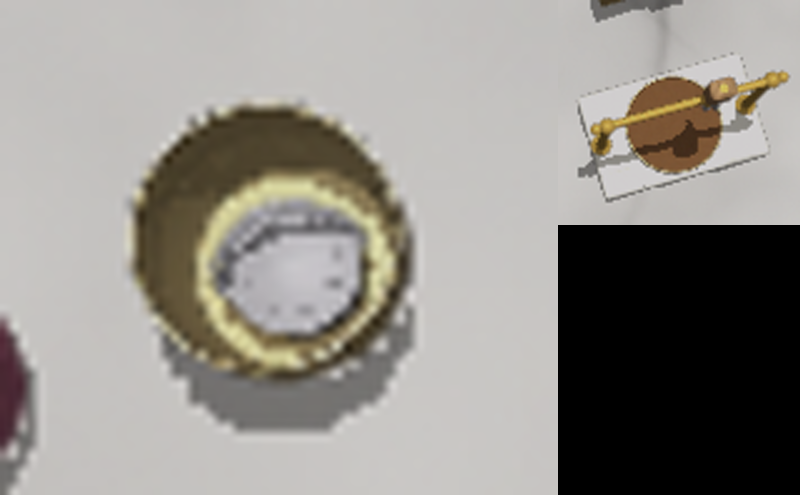

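The crop shows the tumbler rim (centre about (268,240) in the crop). Inside is the grey lid at (295,275), with a lighter arc, probably the bail, along its upper-left edge from (225,270) to (355,225). The depth points should confirm it.

Run:
```python
from h import *
z=np.load('last_top.npz'); im,d=z['im'],z['d']; P=cloud('top',d)
sl=(slice(213,236),slice(248,274))
print('cols',list(range(248,274)))
for r in range(211,236): print(r,' '.join('%3d'%round(v*1000) for v in P[r,248:274,2]))
m=(P[...,2]>.04)&(P[...,2]<.075)&(np.hypot(P[...,0]-.469,P[...,1]-.141)<.027)
for p in P[m]: print((p*1000).round().astype(int).tolist(),end=' ')
m=(P[...,2]>.028)&(P[...,2]<.039)&(np.hypot(P[...,0]-.469,P[...,1]-.141)<.033)&(im.max(-1).astype(int)-im.min(-1)<25)
print('\nlid',cv2.minEnclosingCircle(P[m][:,:2].astype(np.float32)),P[m].mean(0))
```

```text
cols [248, 249, 250, 251, 252, 253, 254, 255, 256, 257, 258, 259, 260, 261, 262, 263, 264, 265, 266, 267, 268, 269, 270, 271, 272, 273]
211  73  61  58  49  41  37  37  36  30  29  26  26  25  28  27  28  34  38  44  61  78   1   2  -1  -3  -2
212  66  57  47  44  36  35  28  26  22  21  16  18  18  18  15  19  23  25  30  39  62  86  -3  -2   0  -1
213  53  45  42  35  34  29  23  17  18   9  12   9   5   3   9  10   9  13  18  27  35  59   4   3   2  -1
214  47  41  38  26  24  19  15  15  10   5   7   9   7   5   5   5   3   8   8  16  26  33  82   1  -3   0
215  40  34  30  26  19  14   7   2   1   4   5   5  -1   7   3   5   4   1   0   3  12  25  39  75   1   0
216  37  27  26  15  10   5   2   5 1249   3   6   3   4   3   4   7   5   5   3   0   8  12  28  80   3  -1
217  35  23  16  14   7   5   6   5   5  62  61  62  61  61  57  10   3   7   6   5   4   2  13  86  55   1
218  29  22  14   7   6   5   2  58  63  64  59  57  56  61  55  55  50  50   0   4   2   3   8  22  76  -3
219  27  22  10   4   7   4  57  60  61  35  28  35  37  36  32  35  48  44  49  44   8  -1   6   8
[... 1725 characters left out ...]
1   1   2   3
[481, 143, 62] [481, 141, 61] [481, 138, 62] [481, 136, 61] [481, 133, 61] [481, 131, 57] [479, 149, 58] [479, 145, 63] [478, 143, 64] [479, 141, 59] [479, 139, 57] [479, 136, 56] [479, 133, 61] [479, 131, 55] [479, 129, 55] [480, 127, 50] [480, 125, 50] [477, 151, 57] [477, 148, 60] [476, 146, 61] [477, 127, 48] [478, 125, 44] [477, 122, 49] [478, 120, 44] [475, 154, 52] [474, 151, 59] [474, 148, 62] [475, 120, 43] [472, 154, 55] [472, 151, 54] [470, 157, 51] [470, 154, 53] [468, 157, 53] [466, 160, 47] [466, 157, 49] [464, 160, 44] [462, 158, 41] [461, 131, 43] [459, 143, 40] 
lid ((0.46713101863861084, 0.139390766620636), 0.021572295576334) [0.46456692 0.13880294 0.03458238]
```

The bail leans to about +19° from world x (away from the robot) and its apex is near (0.479, 0.142, 0.061). The basket axis is near (0.4655, 0.138). That side matches the hook's +x, so the hook can keep its yaw of about 14° and catch the bail by moving +x. I'll start by lifting and turning so the fingers close along hook x.

Emit:
{"fn": "move_arm", "kwargs": {
  "moves": [
    [0,0,-0.01,0,0,-7.9,0],
    [0,0,-0.01,0,0,-7.9,0],
    [0,0,-0.01,0,0,-7.9,0],
    [0,0,-0.01,0,0,-7.9,0],
    [0,0,-0.01,0,0,-7.9,0],
    [0,0,-0.01,0,0,-7.9,0],
    [0,0,-0.01,0,0,-7.9,0],
    [0,0,-0.01,0,0,-7.9,0],
    [0,0,-0.01,0,0,-7.9,0],
    [0,0,0,0,0,-7.7,0]
  ],
  "grip_force": 40
}}

```text
time: 1.1
tool_pos: [0.2696, -0.5641, 0.3224]
tcp_rot: [[-0.253, 0.967, 0.001], [0.967, 0.253, -0.001], [-0.002, 0.0, -1.0]]
wrist_force: [-0.4, -0.1, 0.1]
width: 0.0426
grip_force: 0.0
```

```bash
cat >> h.py <<'E'
def delta(X):
    s=sense(); R=np.array(s['tcp_rot']); p=np.array(s['tool_pos'])
    print('t',round(s['time'],2),'pos',p.round(4),'yaw_y',round(np.degrees(np.arctan2(R[1,1],R[0,1])),1),'tilt',R[:2,2].round(3),'w',s['width'],'F',np.round(s['wrist_force'],1),'tool delta mm',((np.array(X)-p)@R*1000).round(1))
E
python3 -c "
from h import *
delta([.477,-.1515,.32])"
```

```text
t 1.1 pos [ 0.2696 -0.5641  0.3224] yaw_y 14.7 tilt [ 0.001 -0.001] w 0.042629163562468715 F [-0.4 -0.1  0.1] tool delta mm [346.7 305.1   1.9]
```

Emit:
{"fn": "move_arm", "kwargs": {
  "moves": [
    [0.0345,0.0305,0,0,0,0,0],
    [0.0345,0.0305,0,0,0,0,0],
    [0.0345,0.0305,0,0,0,0,0],
    [0.0345,0.0305,0,0,0,0,0],
    [0.0345,0.0305,0,0,0,0,0],
    [0.0345,0.0305,0,0,0,0,0],
    [0.0345,0.0305,0,0,0,0,0],
    [0.0345,0.0305,0,0,0,0,0],
    [0.0345,0.0305,0,0,0,0,0],
    [0.0345,0.0305,0,0,0,0,0]
  ]
}}

```text
time: 2.1
tool_pos: [0.48, -0.1523, 0.3212]
tcp_rot: [[-0.248, 0.969, -0.0], [0.969, 0.248, 0.0], [0.0, -0.0, -1.0]]
wrist_force: [1.4, -1.3, 0.3]
width: 0.0428
grip_force: 0.0
```

```bash
python3 -c "
from h import *
im,d=grab('scene'); cv2.imwrite('pics/s1.png',cv2.resize(im[80:300,230:500],None,fx=2.5,fy=2.5)[:,:,::-1])
print(proj('scene',[[.477,-.1515,.233],[.477,-.1515,.095]]))
delta([.477,-.1515,.193])"
```

```text
[[369.6874     192.68337073]
 [365.24360459 243.10172349]]
t 2.15 pos [ 0.4819 -0.1476  0.3212] yaw_y 14.5 tilt [0.001 0.002] w 0.042437991883768934 F [-0.4  3.2 -0.5] tool delta mm [ -2.8  -5.9 128.2]
```

View pics/s1.png

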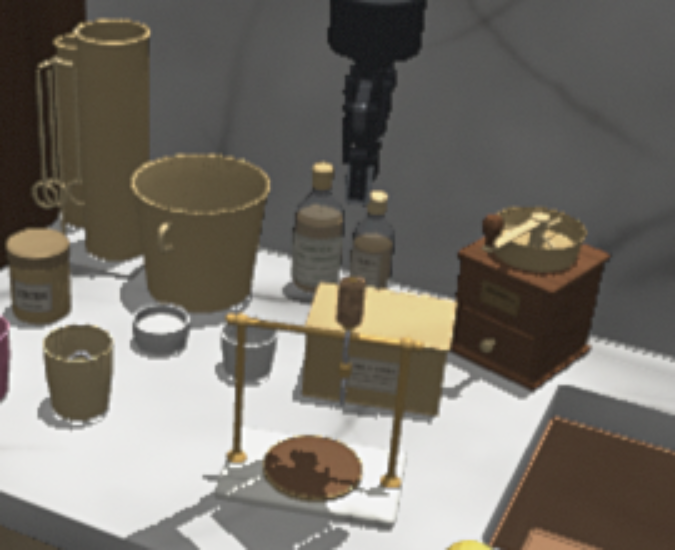

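The picture shows the gripper above the hook, with the cork at about (371, 191–210) in full-image pixels, which matches the prediction. I'll let the arm settle, then descend.

Emit:
{"fn": "move_arm", "kwargs": {
  "moves": [
    [0,0,0,0,0,0,0],
    [0,0,0.02,0,0,0,0],
    [0,0,0.02,0,0,0,0],
    [0,0,0.01,0,0,0,0],
    [0,0,0,0,0,0,0],
    [0,0,0,0,0,0,0]
  ]
}}

```text
time: 2.75
tool_pos: [0.4796, -0.1547, 0.2718]
tcp_rot: [[-0.247, 0.969, 0.0], [0.969, 0.247, -0.0], [-0.0, 0.0, -1.0]]
wrist_force: [-0.8, 0.1, -0.7]
width: 0.0431
grip_force: 0.0
```

```bash
python3 -c "
from h import *
delta([.477,-.1515,.193])"
```

```text
t 2.75 pos [ 0.4796 -0.1547  0.2718] yaw_y 14.3 tilt [ 0. -0.] w 0.04307727908071791 F [-0.8  0.1 -0.7] tool delta mm [ 3.8 -1.7 78.8]
```

Emit:
{"fn": "move_arm", "kwargs": {
  "moves": [
    [0.0035,-0.0017,0.015,0,0,0,0],
    [0,0,0.015,0,0,0,0],
    [0,0,0.015,0,0,0,0],
    [0,0,0.015,0,0,0,0],
    [0,0,0.013,0,0,0,0],
    [0,0,0.005,0,0,0,0],
    [0,0,0,0,0,0,0],
    [0,0,0,0,0,0,0]
  ]
}}

```text
time: 3.55
tool_pos: [0.4774, -0.1514, 0.1941]
tcp_rot: [[-0.248, 0.969, 0.001], [0.969, 0.248, -0.001], [-0.001, 0.001, -1.0]]
wrist_force: [-0.2, 0.3, -0.3]
width: 0.0429
grip_force: 0.0
```

Emit:
{"fn": "move_arm", "kwargs": {
  "moves": [
    [0,0,0,0,0,0,-0.3],
    [0,0,0,0,0,0,-0.6],
    [0,0,0,0,0,0,-1],
    [0,0,0,0,0,0,-1],
    [0,0,0,0,0,0,-1],
    [0,0,0,0,0,0,-1]
  ]
}}

```text
time: 4.15
tool_pos: [0.4786, -0.1516, 0.1945]
tcp_rot: [[-0.248, 0.969, 0.005], [0.969, 0.248, -0.002], [-0.003, 0.004, -1.0]]
wrist_force: [4.8, 0.9, 4.8]
width: 0.0174
grip_force: 39.6
```

```bash
python3 -c "
from h import *
delta([.477,-.1515,.193])"
```

```text
t 4.15 pos [ 0.4786 -0.1516  0.1945] yaw_y 14.3 tilt [ 0.005 -0.002] w 0.0173929696243961 F [4.8 0.9 4.8] tool delta mm [ 0.5 -1.6  1.5]
```

Gripped (width 17.4 mm). Now I'll lift 18 mm, back off in −x, then rise.

Emit:
{"fn": "move_arm", "kwargs": {
  "moves": [
    [0,0,-0.006,0,0,0,-1],
    [0,0,-0.006,0,0,0,-1],
    [0,0,-0.006,0,0,0,-1],
    [0,0,0,0,0,0,-1],
    [0,-0.01,0,0,0,0,-1],
    [0,-0.015,0,0,0,0,-1],
    [0,-0.02,0,0,0,0,-1],
    [0,0,-0.02,0,0,0,-1],
    [0,0,-0.02,0,0,0,-1],
    [0,0,-0.02,0,0,0,-1]
  ]
}}

```text
time: 5.15
tool_pos: [0.432, -0.1625, 0.2717]
tcp_rot: [[-0.247, 0.969, -0.001], [0.969, 0.247, 0.0], [0.001, -0.001, -1.0]]
wrist_force: [0.8, 0.3, -0.7]
width: 0.0173
grip_force: 39.3
```

```bash
python3 -c "
from h import *
delta([.4655,.138,.26])
im,d=grab('scene'); cv2.imwrite('pics/s2.png',cv2.resize(im[80:300,230:500],None,fx=2.5,fy=2.5)[:,:,::-1])"
```

```text
t 5.15 pos [ 0.432  -0.1625  0.2717] yaw_y 14.3 tilt [-0.001  0.   ] w 0.017262417820367693 F [ 0.8  0.3 -0.7] tool delta mm [282.9 106.7  11.8]
```

View pics/s2.png

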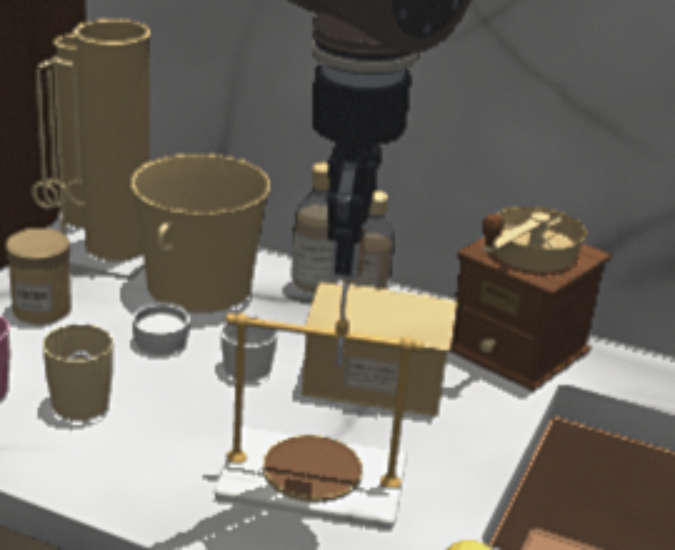

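The hook is free of the bar and held under the fingers at crop (343,300–360). I'll raise it further, then move over the basket axis and turn to the bail's yaw.

Emit:
{"fn": "move_arm", "kwargs": {
  "moves": [
    [0,0,-0.03,0,0,0,-1],
    [0,0,-0.03,0,0,0,-1],
    [0.0353,0.0133,0,0,0,0,-1],
    [0.0353,0.0133,0,0,0,0,-1],
    [0.0353,0.0133,0,0,0,0,-1],
    [0.0353,0.0133,0,0,0,0,-1],
    [0.0353,0.0133,0,0,0,0,-1],
    [0.0353,0.0133,0,0,0,0,-1],
    [0.0353,0.0133,0,0,0,0,-1],
    [0.0353,0.0133,0,0,0,-4.8,-1]
  ]
}}

```text
time: 6.2
tool_pos: [0.4657, 0.1385, 0.3306]
tcp_rot: [[-0.328, 0.945, -0.001], [0.945, 0.328, -0.0], [-0.0, -0.001, -1.0]]
wrist_force: [0.4, -0.2, -1.1]
width: 0.0175
grip_force: 39.3
```

Emit:
{"fn": "move_arm", "kwargs": {
  "moves": [
    [0,0,0,0,0,0,-1],
    [0,0,0.03,0,0,0,-1],
    [0,0,0.03,0,0,0,-1],
    [0,0,0.03,0,0,0,-1],
    [0,0,0.03,0,0,0,-1],
    [0,0,0,0,0,0,-1],
    [0,0,0,0,0,0,-1],
    [0,0,0,0,0,0,-1]
  ]
}}

```text
time: 7.0
tool_pos: [0.467, 0.1373, 0.2127]
tcp_rot: [[-0.327, 0.945, 0.002], [0.945, 0.327, 0.0], [-0.0, 0.002, -1.0]]
wrist_force: [0.8, 0.6, -0.2]
width: 0.0174
grip_force: 39.4
```

```bash
python3 -c "
from h import *
delta([.4655,.138,.1395])
im,d=grab('scene'); t=grab('top')[0]
print(proj('scene',[.469,.141,.1]),proj('top',[.469,.141,.1]))
u,v=proj('scene',[.469,.141,.1])[0].astype(int)
a=cv2.resize(im[v-45:v+35,u-30:u+30],None,fx=6,fy=6); b=cv2.resize(t[190:250,225:295],None,fx=6,fy=6)
o=np.zeros((480,780,3),np.uint8); o[:,:360]=a; o[:360,360:]=b; cv2.imwrite('pics/s3.png',o[:,:,::-1]); print(u,v)"
```

```text
t 7.0 pos [0.467  0.1373 0.2127] yaw_y 19.1 tilt [0.002 0.   ] w 0.017423688045053384 F [ 0.8  0.6 -0.2] tool delta mm [ 1.2 -1.4 73.2]
[[259.81294907 210.51727979]] [[255.79621146 220.02930097]]
259 210
```

View pics/s3.png

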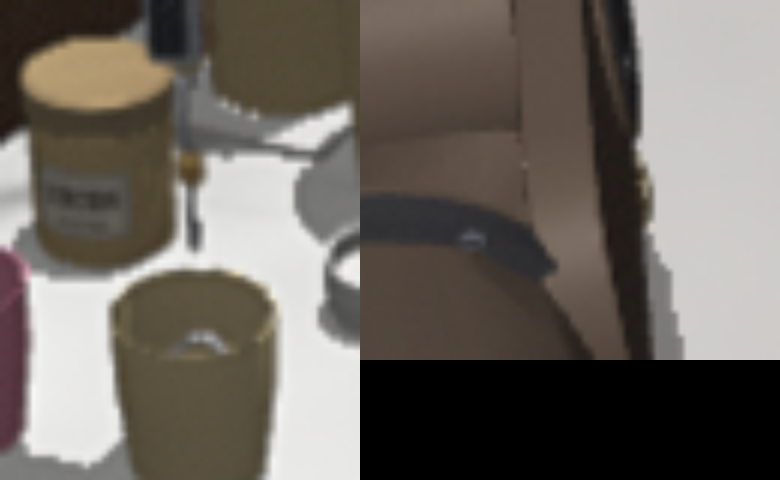

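The scene crop shows the hook's lower end at (195,248) in the crop, which is (261.5,206.3) in the full image, above the tumbler. The bail top shows inside it at (200,332), or (262.3,220.3). The arm blocks the top view. Next I'll check these against the estimates.

```bash
python3 -c "
from h import *
print(proj('scene',[[.467,.1373,.1132],[.479,.142,.063],[.479,.146,.063],[.482,.142,.063],[.469,.141,.082]]))
z=np.load('last_scene.npz');d=z['d'];P=cloud('scene',d)
for r in range(218,226): print(r,[tuple((P[r,c]*1000).round().astype(int).tolist()) for c in range(257,269,1)])
print('hook');
for r in range(200,209): print(r,[tuple((P[r,c]*1000).round().astype(int).tolist()) for c in range(259,265)])
"
```

```text
[[260.38145991 206.8912256 ]
 [262.16994498 220.5532526 ]
 [260.89729969 220.14427438]
 [262.79693708 220.01278098]
 [260.09270455 216.37844747]]
218 [(490, 166, 57), (496, 167, 53), (496, 164, 54), (496, 160, 56), (493, 155, 59), (501, 158, 54), (503, 156, 53), (503, 153, 54), (502, 149, 56), (504, 147, 55), (504, 143, 57), (507, 142, 55)]
219 [(490, 166, 54), (494, 166, 52), (495, 163, 52), (495, 160, 53), (500, 160, 50), (500, 157, 51), (502, 155, 50), (500, 151, 53), (506, 151, 50), (505, 147, 52), (503, 143, 54), (504, 140, 54)]
220 [(494, 169, 48), (496, 167, 47), (495, 163, 49), (499, 163, 47), (498, 159, 48), (501, 158, 47), (501, 154, 48), (505, 154, 46), (504, 150, 48), (505, 147, 48), (507, 145, 48), (506, 142, 50)]
221 [(491, 167, 47), (495, 167, 44), (495, 164, 45), (496, 161, 46), (474, 143, 64), (479, 143, 61), (478, 139, 63), (481, 138, 62), (504, 150, 45), (504, 147, 46), (506, 145, 45), (506, 142, 46)]
222 [(488, 165, 46), (492, 165, 43), (475, 149, 58), (478, 149, 57), (498, 159, 42), (499, 157, 42), (502, 156, 40), (482, 139, 58), (485, 137, 57), (504, 147, 42), (
[... 842 characters left out ...]
262, 1), (462, 135, 131), (464, 132, 131), (474, 136, 125), (647, 252, -1), (645, 247, 2)]
203 [(635, 259, 1), (464, 136, 127), (464, 133, 128), (472, 135, 123), (641, 248, 0), (646, 248, -2)]
204 [(629, 255, 1), (462, 134, 125), (466, 134, 123), (471, 135, 120), (636, 245, 0), (632, 239, 4)]
205 [(624, 252, 1), (459, 133, 124), (461, 131, 124), (470, 134, 118), (630, 241, 1), (632, 239, 1)]
206 [(625, 252, -3), (466, 138, 116), (464, 133, 119), (472, 136, 114), (629, 240, -2), (629, 237, -1)]
207 [(-412, -475, 769), (619, 245, -1), (621, 242, -1), (619, 237, 1), (622, 236, 0), (623, 233, 1)]
208 [(614, 245, -2), (616, 243, -3), (618, 240, -3), (619, 238, -3), (619, 234, -1), (621, 232, -2)]
```

The hook tip and bail agree with the estimates to within about 2 mm. I'll lower the hook inside the tumbler, behind the bail.

Emit:
{"fn": "move_arm", "kwargs": {
  "moves": [
    [0.0015,-0.0025,0.012,0,0,0,-1],
    [0,0,0.012,0,0,0,-1],
    [0,0,0.012,0,0,0,-1],
    [0,0,0.012,0,0,0,-1],
    [0,0,0.01,0,0,0,-1],
    [0,0,0.008,0,0,0,-1],
    [0,0,0.007,0,0,0,-1],
    [0,0,0,0,0,0,-1],
    [0,0,0,0,0,0,-1]
  ]
}}

```text
time: 8.0
tool_pos: [0.4638, 0.1383, 0.1384]
tcp_rot: [[-0.328, 0.945, 0.0], [0.945, 0.328, -0.0], [-0.0, 0.0, -1.0]]
wrist_force: [0.1, 0.2, -0.4]
width: 0.0175
grip_force: 39.4
```

```bash
python3 -c "
from h import *
delta([.4785,.142,.1395])"
```

```text
t 8.0 pos [0.4638 0.1383 0.1384] yaw_y 19.1 tilt [ 0. -0.] w 0.017537852934121453 F [ 0.1  0.2 -0.4] tool delta mm [-1.3 15.1 -1.1]
```

Emit:
{"fn": "move_arm", "kwargs": {
  "moves": [
    [0,0.004,0,0,0,0,-1],
    [0,0.004,0,0,0,0,-1],
    [0,0.004,0,0,0,0,-1],
    [0,0.003,0,0,0,0,-1],
    [0,0.002,0,0,0,0,-1],
    [0,0,0,0,0,0,-1],
    [0,0,-0.005,0,0,0,-1],
    [0,0,-0.005,0,0,0,-1],
    [0,0,-0.005,0,0,0,-1],
    [0,0,0,0,0,0,-1]
  ]
}}

```text
time: 9.0
tool_pos: [0.4799, 0.1438, 0.1541]
tcp_rot: [[-0.328, 0.945, 0.001], [0.945, 0.328, 0.0], [-0.0, 0.001, -1.0]]
wrist_force: [0.3, -0.5, -1.6]
width: 0.0175
grip_force: 39.2
```

Emit:
{"fn": "move_arm", "kwargs": {
  "moves": [
    [0,0,-0.005,0,0,0,-1],
    [0,0,-0.005,0,0,0,-1],
    [0,0,0,0,0,0,-1],
    [0,0,0,0,0,0,-1]
  ]
}}

```text
time: 9.4
tool_pos: [0.4798, 0.1438, 0.1634]
tcp_rot: [[-0.328, 0.945, 0.0], [0.945, 0.328, -0.0], [-0.0, 0.0, -1.0]]
wrist_force: [-0.5, 0.2, -1.2]
width: 0.0177
grip_force: 39.1
```

```bash
python3 -c "
from h import *
delta([.469,.141,.1635])
im,d=grab('scene'); u,v=259,210
a=cv2.resize(im[v-60:v+40,u-40:u+40],None,fx=5,fy=5); cv2.imwrite('pics/s4.png',a[:,:,::-1])"
```

```text
t 9.4 pos [0.4798 0.1438 0.1634] yaw_y 19.1 tilt [ 0. -0.] w 0.017680908894739764 F [-0.5  0.2 -1.2] tool delta mm [  0.9 -11.1  -0.1]
```

View pics/s4.png

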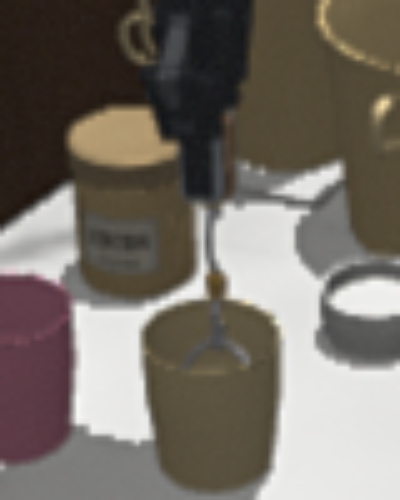

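The picture shows the bail caught in the J-hook at crop (215,335), and the wrist load agrees. I'll centre it in the tumbler while lifting, then raise it clear.

Emit:
{"fn": "move_arm", "kwargs": {
  "moves": [
    [0,-0.003,-0.004,0,0,0,-1],
    [0,-0.004,-0.004,0,0,0,-1],
    [0,-0.003,-0.004,0,0,0,-1],
    [0,0,-0.008,0,0,0,-1],
    [0,0,-0.01,0,0,0,-1],
    [0,0,-0.01,0,0,0,-1],
    [0,0,-0.012,0,0,0,-1],
    [0,0,-0.012,0,0,0,-1],
    [0,0,-0.012,0,0,0,-1],
    [0,0,-0.012,0,0,0,-1]
  ]
}}

```text
time: 10.45
tool_pos: [0.4704, 0.1406, 0.2526]
tcp_rot: [[-0.328, 0.945, 0.001], [0.945, 0.328, 0.0], [-0.0, 0.001, -1.0]]
wrist_force: [-0.2, -1.1, -2.6]
width: 0.0174
grip_force: 39.1
```

Emit:
{"fn": "move_arm", "kwargs": {
  "moves": [
    [0,0,-0.012,0,0,0,-1],
    [0,0,-0.015,0,0,0,-1],
    [0,0,-0.02,0,0,0,-1],
    [0,0,-0.02,0,0,0,-1],
    [0,0,-0.02,0,0,0,-1],
    [0,0,-0.02,0,0,0,-1],
    [0,0,-0.01,0,0,0,-1],
    [0,0,0,0,0,0,-1]
  ]
}}

```text
time: 11.25
tool_pos: [0.4705, 0.1406, 0.3696]
tcp_rot: [[-0.328, 0.945, 0.002], [0.945, 0.328, 0.0], [-0.001, 0.002, -1.0]]
wrist_force: [0.1, -0.5, -3.2]
width: 0.0179
grip_force: 39.2
```

```bash
python3 -c "
from h import *
delta([.436,-.1450,.36])
im,d=grab('scene'); u,v=259,190
a=cv2.resize(im[v-80:v+60,u-40:u+60],None,fx=4,fy=4); cv2.imwrite('pics/s5.png',a[:,:,::-1])"
```

```text
t 11.25 pos [0.4705 0.1406 0.3696] yaw_y 19.1 tilt [0.002 0.   ] w 0.017861135768426257 F [ 0.1 -0.5 -3.2] tool delta mm [-258.5 -126.3    9.5]
```

View pics/s5.png

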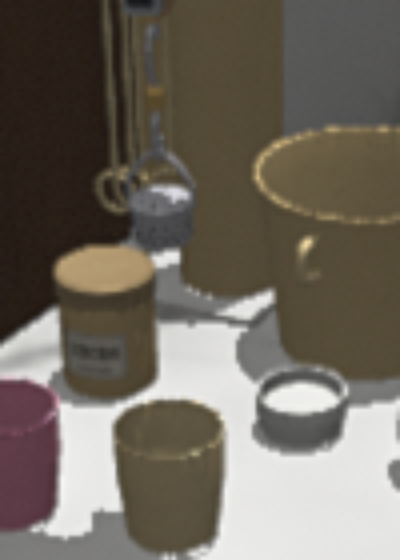

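The basket hangs on the hook, well clear of the tumbler, which is still upright in its place. I'll carry it gently to the −x side of the bar.

Emit:
{"fn": "move_arm", "kwargs": {
  "moves": [
    [-0.006,-0.003,0,0,0,0,-1],
    [-0.011,-0.006,0,0,0,0,-1],
    [-0.016,-0.008,0,0,0,0,-1],
    [-0.018,-0.009,0,0,0,0,-1],
    [-0.019,-0.01,0,0,0,0,-1],
    [-0.019,-0.01,0,0,0,0,-1],
    [-0.019,-0.01,0,0,0,0,-1],
    [-0.019,-0.01,0,0,0,0,-1],
    [-0.019,-0.01,0,0,0,0,-1],
    [-0.019,-0.01,0,0,0,0,-1]
  ]
}}

```text
time: 12.3
tool_pos: [0.4424, -0.0451, 0.3677]
tcp_rot: [[-0.327, 0.945, -0.001], [0.945, 0.327, -0.0], [0.0, -0.001, -1.0]]
wrist_force: [1.0, -0.2, -2.4]
width: 0.0179
grip_force: 39.1
```

Emit:
{"fn": "move_arm", "kwargs": {
  "moves": [
    [-0.019,-0.01,0,0,0,0,-1],
    [-0.018,-0.009,0,0,0,0,-1],
    [-0.018,-0.009,0,0,0,0,-1],
    [-0.016,-0.008,0,0,0,0,-1],
    [-0.013,-0.006,0,0,0,0,-1],
    [-0.007,-0.004,0,0,0,0,-1],
    [-0.003,-0.001,0,0,0,0,-1],
    [0,0,0,0,0,2.4,-1],
    [0,0,0,0,0,2.4,-1],
    [0,0,0,0,0,0,-1]
  ]
}}

```text
time: 13.3
tool_pos: [0.4295, -0.1475, 0.3682]
tcp_rot: [[-0.247, 0.969, -0.0], [0.969, 0.247, 0.0], [0.0, -0.0, -1.0]]
wrist_force: [-0.1, 1.2, -2.1]
width: 0.0177
grip_force: 39.1
```

```bash
python3 -c "
from h import *
delta([.43,-.148,.2145])"
```

```text
t 13.3 pos [ 0.4295 -0.1475  0.3682] yaw_y 14.3 tilt [-0.  0.] w 0.017675318744948813 F [-0.1  1.2 -2.1] tool delta mm [ -0.7   0.4 153.7]
```

Emit:
{"fn": "move_arm", "kwargs": {
  "moves": [
    [0,0,0.01,0,0,0,-1],
    [0,0,0.018,0,0,0,-1],
    [0,0,0.022,0,0,0,-1],
    [0,0,0.022,0,0,0,-1],
    [0,0,0.022,0,0,0,-1],
    [0,0,0.022,0,0,0,-1],
    [0,0,0.018,0,0,0,-1],
    [0,0,0.013,0,0,0,-1],
    [0,0,0.007,0,0,0,-1],
    [0,0,0,0,0,0,-1]
  ]
}}

```text
time: 14.3
tool_pos: [0.4293, -0.1475, 0.2134]
tcp_rot: [[-0.248, 0.969, -0.002], [0.969, 0.248, 0.001], [0.001, -0.001, -1.0]]
wrist_force: [0.2, 0.3, -1.3]
width: 0.0178
grip_force: 39.1
```

Emit:
{"fn": "move_arm", "kwargs": {
  "moves": [
    [0,0,0,0,0,0,-1],
    [0,0,0,0,0,0,-1],
    [0,0,0,0,0,0,-1],
    [0,0,0,0,0,0,-1],
    [0,0,0,0,0,0,-1]
  ]
}}

```text
time: 14.8
tool_pos: [0.4297, -0.1478, 0.2145]
tcp_rot: [[-0.248, 0.969, 0.0], [0.969, 0.248, -0.0], [-0.0, 0.0, -1.0]]
wrist_force: [1.0, -0.5, -1.6]
width: 0.0175
grip_force: 39.1
```

```bash
python3 -c "
from h import *
delta([.4737,-.137,.2125])
im,d=grab('scene')
a=cv2.resize(im[160:290,300:420],None,fx=4.5,fy=4.5); cv2.imwrite('pics/s6.png',a[:,:,::-1])
p=np.array(sense()['tool_pos']); print(proj('scene',[p-[0,0,.0995],p-[0,0,.0585],p-[0,0,.1535]]))"
```

```text
t 14.8 pos [ 0.4297 -0.1478  0.2145] yaw_y 14.3 tilt [ 0. -0.] w 0.017516255465982598 F [ 1.  -0.5 -1.6] tool delta mm [-0.5 45.3  2. ]
[[356.24009708 246.16001238]
 [357.37871116 231.30889373]
 [354.80529824 264.87431451]]
```

View pics/s6.png

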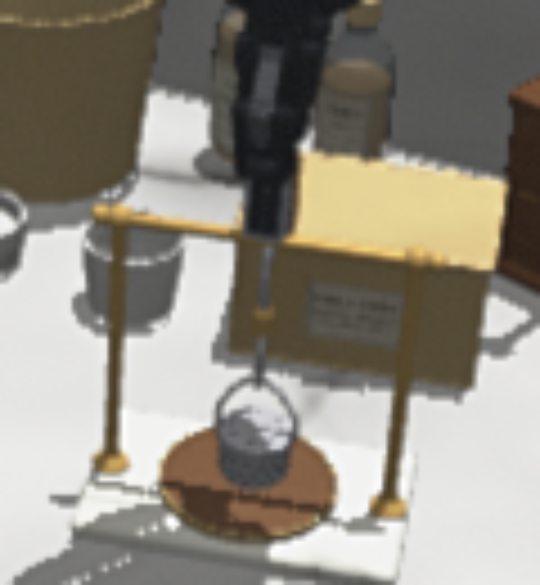

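The basket hangs quietly in front of the bar, with the hook's lower end at crop (258,382) close to the prediction. I'll move it over the bar.

Emit:
{"fn": "move_arm", "kwargs": {
  "moves": [
    [0,0.003,0,0,0,0,-1],
    [0,0.006,0,0,0,0,-1],
    [0,0.007,0,0,0,0,-1],
    [0,0.007,0,0,0,0,-1],
    [0,0.007,0,0,0,0,-1],
    [0,0.006,0,0,0,0,-1],
    [0,0.005,0,0,0,0,-1],
    [0,0.003,0,0,0,0,-1],
    [0,0.001,0,0,0,0,-1],
    [0,0,0,0,0,0,-1]
  ]
}}

```text
time: 15.85
tool_pos: [0.4732, -0.1366, 0.2142]
tcp_rot: [[-0.248, 0.969, -0.0], [0.969, 0.248, -0.0], [-0.0, -0.0, -1.0]]
wrist_force: [-0.1, 0.1, -1.9]
width: 0.0175
grip_force: 39.1
```

```bash
python3 -c "
from h import *
delta([.4737,-.137,.1945])"
```

```text
t 15.85 pos [ 0.4732 -0.1366  0.2142] yaw_y 14.3 tilt [-0. -0.] w 0.01747199871276776 F [-0.1  0.1 -1.9] tool delta mm [-0.6  0.4 19.7]
```

No contact so far. I'll lower it onto the bar.

Emit:
{"fn": "move_arm", "kwargs": {
  "moves": [
    [0,0,0.004,0,0,0,-1],
    [0,0,0.004,0,0,0,-1],
    [0,0,0.004,0,0,0,-1],
    [0,0,0.003,0,0,0,-1],
    [0,0,0.002,0,0,0,-1],
    [0,0,0.002,0,0,0,-1],
    [0,0,0,0,0,0,-1],
    [0,0,0,0,0,0,-1]
  ]
}}

```text
time: 16.65
tool_pos: [0.4745, -0.1368, 0.1954]
tcp_rot: [[-0.247, 0.969, 0.003], [0.969, 0.247, -0.001], [-0.001, 0.003, -1.0]]
wrist_force: [8.3, 1.3, -3.8]
width: 0.018
grip_force: 39.4
```

There is an 8 N side force towards +x, so the hook wants to sit about 1.5 mm further that way. I'll shift it, then settle a little lower.

Emit:
{"fn": "move_arm", "kwargs": {
  "moves": [
    [0,0.001,0,0,0,0,-1],
    [0,0.001,0,0,0,0,-1],
    [0,0,0,0,0,0,-1],
    [0,0,0,0,0,0,-1]
  ]
}}

```text
time: 17.05
tool_pos: [0.475, -0.136, 0.1952]
tcp_rot: [[-0.248, 0.969, -0.0], [0.969, 0.248, 0.0], [0.0, -0.0, -1.0]]
wrist_force: [1.7, 0.9, -2.7]
width: 0.0175
grip_force: 39.6
```

Emit:
{"fn": "move_arm", "kwargs": {
  "moves": [
    [0,0.0005,0.001,0,0,0,-1],
    [0,0,0.001,0,0,0,-1],
    [0,0,0,0,0,0,-1],
    [0,0,0,0,0,0,-1]
  ]
}}

```text
time: 17.45
tool_pos: [0.4756, -0.136, 0.1937]
tcp_rot: [[-0.248, 0.969, 0.0], [0.969, 0.248, -0.0], [-0.0, 0.0, -1.0]]
wrist_force: [-0.7, -0.2, 5.0]
width: 0.0176
grip_force: 40.6
```

It is seated: the vertical force has reversed to +5 N and the side force is nearly zero. I'll open gently.

Emit:
{"fn": "move_arm", "kwargs": {
  "moves": [
    [0,0,0,0,0,0,-0.5],
    [0,0,0,0,0,0,-0.4],
    [0,0,0,0,0,0,-0.2],
    [0,0,0,0,0,0,0.1],
    [0,0,0,0,0,0,0.1],
    [0,0,0,0,0,0,0.1],
    [0,0,0,0,0,0,0.1],
    [0,0,0,0,0,0,0.1]
  ]
}}

```text
time: 18.25
tool_pos: [0.4756, -0.136, 0.1933]
tcp_rot: [[-0.248, 0.969, -0.0], [0.969, 0.248, -0.0], [-0.0, -0.0, -1.0]]
wrist_force: [0.2, -0.7, -0.4]
width: 0.0469
grip_force: 0.0
```

Emit:
{"fn": "move_arm", "kwargs": {
  "moves": [
    [0,0,-0.01,0,0,0,0.1],
    [0,0,-0.02,0,0,0,0.1],
    [0,0,-0.03,0,0,0,0.1],
    [0,0,-0.04,0,0,0,0.1],
    [0,0,-0.03,0,0,0,0.1],
    [0,0,0,0,0,0,0.1],
    [0,0,0,0,0,0,0.1],
    [0,0,0,0,0,0,0.1],
    [0,0,0,0,0,0,0.1],
    [0,0,0,0,0,0,0.1]
  ]
}}

```text
time: 19.25
tool_pos: [0.4755, -0.1359, 0.3226]
tcp_rot: [[-0.248, 0.969, -0.001], [0.969, 0.248, 0.001], [0.001, -0.001, -1.0]]
wrist_force: [0.7, -0.0, -0.2]
width: 0.0471
grip_force: 0.0
```

```bash
python3 -c "
from h import *
delta([.4756,-.136,.193])
ims=[]
for k in range(8): 
    im,d=grab('scene'); ims.append(im[170:280,310:410].astype(int))
print([np.abs(a-ims[-1]).max(-1).__gt__(40).sum() for a in ims])
cv2.imwrite('pics/s7.png',cv2.resize(im[150:280,300:420],None,fx=4.5,fy=4.5)[:,:,::-1])"
```

```text
t 19.25 pos [ 0.4755 -0.1359  0.3226] yaw_y 14.3 tilt [-0.001  0.001] w 0.0471116995668366 F [ 0.7 -0.  -0.2] tool delta mm [ -0.2   0.3 129.6]
[np.int64(1), np.int64(1), np.int64(1), np.int64(1), np.int64(1), np.int64(1), np.int64(0), np.int64(0)]
```

View pics/s7.png

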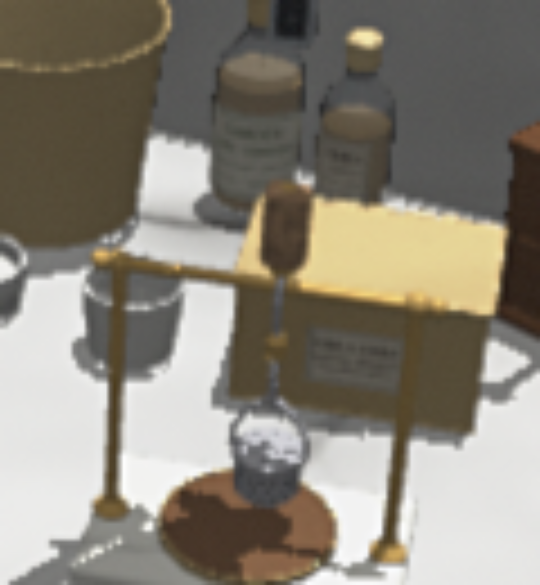

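The hook hangs on the bar, cork at crop (286,225), with the basket hanging still over the plate at (268,465). I'll wait a little longer for any swing to die out, then hand in.

Emit:
{"fn": "move_arm", "kwargs": {
  "moves": [
    [0,0,0,0,0,0,0.1],
    [0,0,0,0,0,0,0.1],
    [0,0,0,0,0,0,0.1],
    [0,0,0,0,0,0,0.1],
    [0,0,0,0,0,0,0.1],
    [0,0,0,0,0,0,0.1],
    [0,0,0,0,0,0,0.1],
    [0,0,0,0,0,0,0.1],
    [0,0,0,0,0,0,0.1],
    [0,0,0,0,0,0,0.1]
  ]
}}

```text
time: 20.65
tool_pos: [0.4756, -0.136, 0.3233]
tcp_rot: [[-0.248, 0.969, -0.0], [0.969, 0.248, -0.0], [-0.0, -0.0, -1.0]]
wrist_force: [0.6, -0.1, 0.0]
width: 0.0466
grip_force: 0.0
```

Emit:
{"fn": "move_arm", "kwargs": {
  "moves": [
    [0,0,0,0,0,0,0.1],
    [0,0,0,0,0,0,0.1],
    [0,0,0,0,0,0,0.1],
    [0,0,0,0,0,0,0.1],
    [0,0,0,0,0,0,0.1],
    [0,0,0,0,0,0,0.1],
    [0,0,0,0,0,0,0.1],
    [0,0,0,0,0,0,0.1],
    [0,0,0,0,0,0,0.1],
    [0,0,0,0,0,0,0.1]
  ]
}}

```text
time: 21.65
tool_pos: [0.4756, -0.136, 0.3233]
tcp_rot: [[-0.248, 0.969, 0.0], [0.969, 0.248, -0.0], [-0.0, -0.0, -1.0]]
wrist_force: [-0.0, -0.3, 0.3]
width: 0.0471
grip_force: 0.0
```

```bash
python3 -c "
from h import *
print(job_done())"
```

```text
the job is handed in; nothing more can be done
None
```

I handed the job in at about 22 s with the hook back on the bar and the basket hanging still from it over the drip plate; no verdict was returned.

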